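# Pack the thickness-gauging kit

### The arm

A 6-joint arm with a two-finger parallel gripper is mounted at the origin on the work surface. World frame = base frame: x ahead of the robot, y to its left, z up, the work surface at z = 0. Lengths are in m, angles in rad, forces in N, time in s.
With the tool pointing down it reaches from about 0.3 to 0.875 m from the base axis. Payload 6.4 kg.
Tool frame: the origin (TCP) lies at the very end of the fingers, on their centre line; the grasp point (between the pads) lies 19 mm behind it; y points along the fingers, x is the direction in which the jaws open and shut, and the axes are right-handed (so a half turn about y gives the same grasp; the last joint's range is limited). The gripper opens to 85 mm and grips with 20 to 120 N. Pads are 22 mm wide; open, the fingers measure 114 mm over their backs; the gripper's body (76 mm by 85 mm) begins 54 mm behind the grasp point. The pads swing forward as they close: fully open they stand 13 mm farther back than shut.
Start: joints at [-1.55, 0.181, 1.607, -0, 1.354, -0.206], TCP at [0.129, -0.56, 0.231] pointing down, gripper open.
Joint ranges: [-2.99, 2.99], [-0.89, 2.07], [0.3, 2.58], [-1.14, 4.28], [0, 2.63], [-3.12, 3.12]. Speed limits (rad/s): [2.57, 2.57, 3.01, 3.14, 3.14, 3.14].

### API

Orientations are given as a unit quaternion [w, x, y, z].
In Python, from cell import manip, vision, spotter gives the robot as it stands.
- The arm moves only by the tool send_rows, never from a script. Its argument "moves" is a list that holds one entry, the list of rows, each a list of 7 numbers: the closure, from 0 (fully open) to 1 (shut), then the shift along the tool's x, y, z in m, then the turn, a rotation vector about the tool's x, y, z in rad. A call has 1 to 20 rows; each row is the pose to reach, as a shift and turn from the pose commanded when the call began, along the tool's axes at that moment; what a row does not reach only later rows make up. A row lasts 1/8 s, in which the tool goes at most 62.5 mm and 10.7 degrees, less where a joint would pass 70% of its speed; a pose out of reach is approached as far as the arm can. A call with a gripper value outside its range is refused whole. The fingers move at their own pace and stop on an object; "force" is the grip in N (left out, the last holds). Time passes only in rows, so rows that repeat a pose let the fingers close. It gives the time, the measured TCP pose, the force and the opening at its end, in the units of the state.
- manip.state(): the state, without advancing time (a new reading comes with each control period).
- vision.get_image(name): name is "scene" or "top"; returns a dict with "pixels" (480x640x3 uint8, red, green, blue), "range_z" (480x640 float32, m along the optical axis (not along the pixel's ray), 0 where there is no reading), "fx", "fy", "cx", "cy" (pixels), "camera_from_world" (4x4, takes a point from world to camera coordinates). Camera axes: x right, y down, z forward; pixel columns grow to the right and rows downward; lengths in m; the calibration is good to about 2 mm. A picture is of the moment at which its call begins.
- manip.finish_job(): hands the job in, once; it reports no verdict.
Trained networks look in a picture, given as the dict that the camera call returned (one of the last four; its "shot" number tells which), for a name from the list of things; names that differ only in an ending like _2 or _b are one class to them, and where a whole thing is asked for, a point or a joint stands for the part that bears it (a point fixed in the world has none). Each returns a list of dicts, best first, with "score" (0 to 1); they miss things now and then, are a little off and sometimes report something else, mostly with a low value. They report only what shows in the picture. A call takes as long as a camera call. They do not tell look-alikes from the thing itself.
- spotter.trace(label, picture): "pixels" (480x640 bool, what is visible of it) and "xy" ([column, row] in pixels, amid what is visible of it).
The state is a dict: "clock": time; "joints": joint angles; "qvel": joint speeds; "tau": joint torques, N m; "eef_pos": TCP position; "tcp_rot": TCP orientation; "contact_force": force on the tool from outside, world axes, zero at the start; "moment": the same for the moment, N m; "gripper_width": opening from 0.0 (shut) to 1.0 (fully open).
Only numpy, scipy, OpenCV 4.12 (cv2) and the standard library are available. Lean on these libraries where they do the work, as an engineer would, in place of code of your own. Each camera call takes 0.05 s, during which the arm holds its last target.

### The job

Pack the thickness-gauging kit into the white tray, each piece standing upright in the middle of its own pad: the dark steel step block on the black pad, the blue-capped probe on the blue pad, the yellow bottle on the yellow pad and the copper pipe ring on the red pad. The brass step block and the orange-capped probe belong to another kit: leave them standing where they are.

Things in the scene. Friction and masses are not known exactly. Their poses are not given: they have to be found in the camera images.
- steel_wedge_center (a point): Dark grey steel step block (to be packed): metal block, 64 long (its x) x 25 wide (its y) x 40 mm high, four steps, each 16 mm long, 16, 24, 32 and 40 mm high, rising towards its +x; 0.35 kg, centre of mass 6 mm towards +x. This point: middle of the length and width, 20 mm above its underside; z up.
- blue_probe_center (a point): To be packed: upright round test probe, diameter 32 mm, 50 mm high plus a 6 mm brass stub on top, aluminium lower body, black band and blue cap; 0.12 kg. This point: on its axis, 25 mm above its underside; z up.
- gel_bottle_center (a point): Yellow closed round bottle with a white cap (to be packed), upright, body diameter 44 mm, 70 mm high in all; 0.1 kg. This point: on its axis, 35 mm above its underside; z up.
- pipe_ring_center (a point): Copper-coloured ring cut from a pipe (to be packed), standing on its flat end, outside diameter 50, bore 38, height 40 mm; 0.15 kg. This point: on its axis, 20 mm above its underside; z up. (The loose pieces stand left of the tray, 85 mm or more between centres, mixed with a hex nut and a small white jar, both under 35 mm high.)
- brass_wedge_center (a point): Yellow brass step block, of the other kit (leave it): metal block, 64 long (its x) x 25 wide (its y) x 40 mm high, four steps, each 16 mm long, 16, 24, 32 and 40 mm high, rising towards its +x; 0.35 kg, centre of mass 6 mm towards +x. This point: middle of the length and width, 20 mm above its underside; z up.
- orange_probe_center (a point): Of the other kit (leave it): upright round test probe, diameter 32 mm, 50 mm high plus a 6 mm brass stub on top, aluminium lower body, black band and orange cap; 0.12 kg. This point: on its axis, 25 mm above its underside; z up.
- pad_black: Black square pad, 76 x 76 mm, flat in the white tray, with a grey oblong along its x printed in its middle; which colour lies in which quarter of the tray changes. Origin: at bench level under the pad's centre; the pad's top is 7 mm above it; z up, x and y along its edges.
- pad_blue: Blue square pad, 76 x 76 mm, flat in the white tray, with a small white disc printed in its middle; which colour lies in which quarter of the tray changes. Origin: at bench level under the pad's centre; the pad's top is 7 mm above it; z up, x and y along its edges. The four lie two by two, 88 mm from centre to centre, square with the tray.
- pad_yellow: Yellow square pad, 76 x 76 mm, flat in the white tray, with a white disc printed in its middle; which colour lies in which quarter of the tray changes. Origin: at bench level under the pad's centre; the pad's top is 7 mm above it; z up, x and y along its edges.
- pad_red: Red square pad, 76 x 76 mm, flat in the white tray, with a white ring printed in its middle; which colour lies in which quarter of the tray changes. Origin: at bench level under the pad's centre; the pad's top is 7 mm above it; z up, x and y along its edges. Tray: fixed, 230 x 230 mm outside, walls 5 mm thick and 20 mm high, inner faces 66 mm from pad centres.
Things that resemble listed ones, but are neither listed nor needed, are in the scene too. What is shaped like the part that bears brass_wedge_center but pink or turquoise is not meant.

How it is judged:
By the outcome, as a careful person would: the job done as asked, in the order asked, and still so for the second after the job is handed in, with the robot touching nothing.
It also fails if it takes over 104 s, if anything falls off the work surface, if the arm or the gripper's body presses on something with over 40 N, if the wrist force passes 120 N, or if a joint passes its speed limit or range.

## Working session

There is one attempt and no reset: what is moved stays moved. The work goes in short steps, Python scripts to look and compute and a tool call to move; the robot and the scene stay as the last step left them, time stands still between calls to the robot, and variables do not carry over. Pictures are saved under pics/ and viewed, and the job is handed in when it is done.

Besides the shell and the picture viewer there is one more tool, called as name(argument=value, ...), one argument or row to a line, values as JSON. send_rows: Moves the arm, as the interface text tells. Its arguments: {"type":"object","properties":{"moves":{"type":"array","items":{"type":"array","items":{"type":"array","items":{"type":"number"}}}},"force":{"type":"number"}},"required":["moves"]}

```bash
mkdir -p pics; ls
python3 - <<'E'
from cell import manip, vision, spotter
import cv2,numpy as np
print(manip.state())
for n in ("scene","top"):
    p=vision.get_image(n); cv2.imwrite(f"pics/{n}0.png",p["pixels"][:,:,::-1])
    print(n,p["fx"],p["cx"],p["cy"],np.linalg.inv(p["camera_from_world"]).round(3).tolist())
E
```

```text
pics
{'clock': 0.0, 'joints': array([-1.55031668e+00,  1.81510867e-01,  1.60803217e+00,  5.96908805e-06,
        1.35382091e+00, -2.06282542e-01]), 'qvel': array([-0.00142637, -0.00070066, -0.00048557, -0.00021907, -0.00143049,
        0.0006659 ]), 'tau': array([-1.48331787e-04, -4.44871724e+01, -3.51332724e+01, -2.94391566e-04,
        9.18369245e-03, -1.20132111e-05]), 'eef_pos': array([ 0.12929047, -0.55969242,  0.23038946]), 'tcp_rot': array([ 0.55384159, -0.55287498,  0.44061889, -0.4398224 ]), 'contact_force': array([-0.37152738, -0.13008887,  0.27680291]), 'moment': array([-0.02357422, -0.02147348, -0.00768735]), 'gripper_width': 1.0002348947887585}
scene 609.396821396789 324.17222498123664 240.3189077827136 [[-0.671, 0.473, -0.571, 1.256], [0.742, 0.443, -0.503, 0.647], [0.015, -0.761, -0.648, 0.852], [0.0, 0.0, 0.0, 1.0]]
top 479.1070044068596 314.4990959923823 238.2976751700731 [[0.012, -0.994, 0.112, 0.451], [-1.0, -0.009, 0.028, 0.034], [-0.027, -0.112, -0.993, 0.973], [0.0, 0.0, 0.0, 1.0]]
```

View pics/scene0.png

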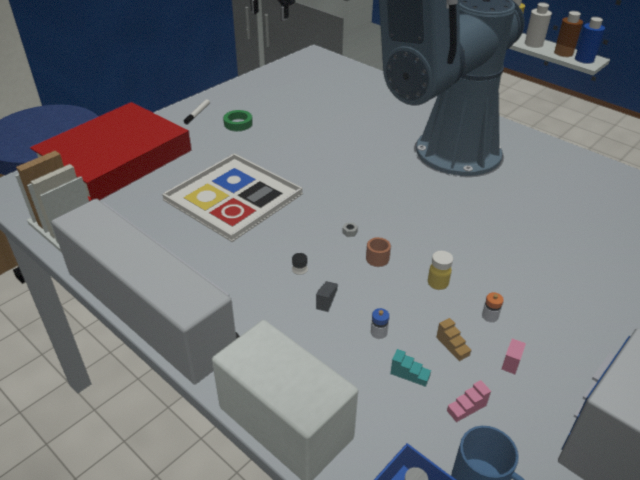

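View pics/top0.png

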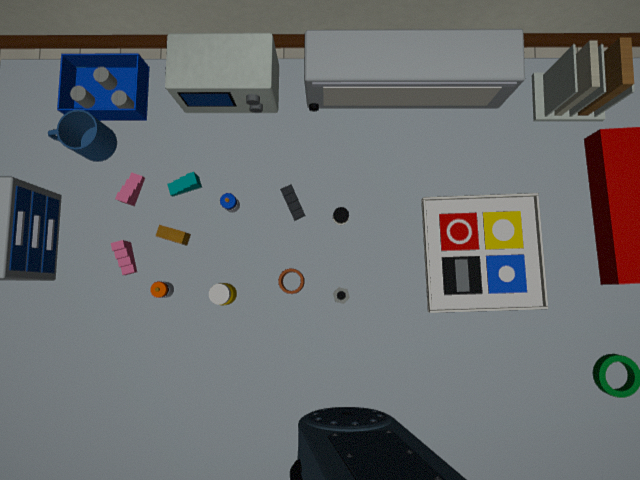

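Top view: steel block (292,202), blue probe (229,201), bottle (222,294) and ring (291,280). The tray is near (485,250) with red and yellow in the upper row, black and blue in the lower.
Look-alikes:
- Steel block: brass (173,235), turquoise (184,184), pink (130,188) and pink (123,257).
- Blue probe: orange probe (161,289), jar (341,215).
- Ring: hex nut (341,295), green ring (616,375).
- Bottle: only the shelf bottles in the scene view.

Next I'll measure from both views.

```bash
cat > h.py <<'E'
from cell import manip, vision, spotter
import cv2,numpy as np
from scipy.spatial.transform import Rotation as R
def cloud(p):
    z=p["range_z"]; v,u=np.mgrid[:480,:640]
    c=np.stack([(u-p["cx"])*z/p["fx"],(v-p["cy"])*z/p["fy"],z,np.ones_like(z)],-1)
    w=c@np.linalg.inv(p["camera_from_world"]).T
    w=w[...,:3]; w[z<=0]=np.nan; return w
def ray(p,uv):
    T=np.linalg.inv(p["camera_from_world"]); d=np.array([(uv[0]-p["cx"])/p["fx"],(uv[1]-p["cy"])/p["fy"],1.])
    return T[:3,3],T[:3,:3]@d
def proj(p,X):
    c=p["camera_from_world"]@np.r_[X,1]; return np.array([c[0]/c[2]*p["fx"]+p["cx"],c[1]/c[2]*p["fy"]+p["cy"]])
def tri(pa,ua,pb,ub):
    o1,d1=ray(pa,ua);o2,d2=ray(pb,ub)
    A=np.stack([d1,-d2],1);s=np.linalg.lstsq(A,o2-o1,rcond=None)[0]
    a=o1+s[0]*d1;b=o2+s[1]*d2
    return (a+b)/2,np.linalg.norm(a-b)
def rot(): 
    w,x,y,z=manip.state()["tcp_rot"]; return R.from_quat([x,y,z,w])
def go(target,yaw,ref=None):
    """shift+turn in tool axes: TCP to target, tool y down, tool x (jaws) at world angle yaw (mod pi, nearest)"""
    s=manip.state(); r0=rot(); 
    best=None
    for k in (0,np.pi):
        a=yaw+k; x=np.array([np.cos(a),np.sin(a),0]);y=np.array([0,0,-1.])
        r1=R.from_matrix(np.stack([x,y,np.cross(x,y)],1))
        rv=(r0.inv()*r1).as_rotvec()
        print("opt",np.degrees(a)%360,"shift",r0.inv().apply(np.array(target)-s["eef_pos"]).round(4),"turn",rv.round(4))
E
python3 - <<'E'
from h import *
ps={n:vision.get_image(n) for n in("scene","top")}
np.savez("p0.npz",scene=ps["scene"]["pixels"])
cl={n:cloud(p) for n,p in ps.items()}
M=rot().as_matrix(); print("tool axes cols",M.round(3).tolist())
for n in cl:
    w=cl[n]; m=(w[...,0]>.3)&(w[...,0]<.5)&(abs(w[...,1])<.15)
    print(n,"bench z",np.nanmedian(w[...,2][m]))
for L in ["steel_wedge_center","blue_probe_center","gel_bottle_center","pipe_ring_center","brass_wedge_center","orange_probe_center","pad_black","pad_blue","pad_yellow","pad_red"]:
    for n in ps:
        for d in spotter.trace(L,ps[n])[:3]:
            q=cl[n][d["pixels"]]; q=q[~np.isnan(q[:,0])]
            print(L,n,round(d["score"],2),np.round(d["xy"]).tolist(),d["pixels"].sum(),"med",np.median(q,0).round(3) if len(q) else None,"zmax",np.percentile(q[:,2],97).round(3) if len(q) else None)
E
```

```text
tool axes cols [[0.225, -0.0, 0.974], [-0.974, 0.001, 0.225], [-0.001, -1.0, 0.0]]
scene bench z 0.00015062583504010796
top bench z 0.0011242457048478705
steel_wedge_center scene 0.89 [327.0, 297.0] 462 med [0.652 0.116 0.025] zmax 0.042
steel_wedge_center top 0.77 [292.0, 204.0] 438 med [0.63  0.105 0.027] zmax 0.042
blue_probe_center scene 0.68 [378.0, 322.0] 488 med [0.638 0.238 0.038] zmax 0.054
blue_probe_center top 0.62 [228.0, 204.0] 292 med [0.626 0.229 0.05 ] zmax 0.057
blue_probe_center top 0.58 [161.0, 289.0] 318 med [0.453 0.356 0.049] zmax 0.057
gel_bottle_center scene 0.68 [438.0, 270.0] 779 med [0.461 0.246 0.045] zmax 0.072
gel_bottle_center scene 0.63 [377.0, 250.0] 630 med [0.482 0.11  0.027] zmax 0.042
gel_bottle_center scene 0.18 [231.0, 212.0] 676 med [ 0.579 -0.226  0.007] zmax 0.01
gel_bottle_center top 0.76 [221.0, 295.0] 504 med [0.446 0.233 0.07 ] zmax 0.073
pipe_ring_center scene 0.69 [379.0, 249.0] 672 med [0.481 0.11  0.025] zmax 0.042
brass_wedge_center scene 0.95 [410.0, 370.0] 827 med [0.676 0.331 0.022] zmax 0.04
brass_wedge_center scene 0.86 [453.0, 
[... 692 characters left out ...]
0.007] zmax 0.011
pad_black top 0.94 [462.0, 274.0] 1425 med [ 0.489 -0.233  0.008] zmax 0.011
pad_blue scene 0.8 [234.0, 178.0] 570 med [ 0.495 -0.318  0.007] zmax 0.01
pad_blue scene 0.75 [380.0, 320.0] 436 med [0.638 0.239 0.041] zmax 0.054
pad_blue top 0.85 [504.0, 279.0] 1415 med [ 0.493 -0.319  0.008] zmax 0.011
pad_yellow scene 0.93 [208.0, 196.0] 647 med [ 0.582 -0.315  0.007] zmax 0.01
pad_yellow top 0.92 [504.0, 232.0] 1442 med [ 0.58  -0.316  0.008] zmax 0.011
pad_red scene 0.72 [230.0, 214.0] 714 med [ 0.578 -0.226  0.007] zmax 0.01
pad_red top 0.57 [457.0, 233.0] 1395 med [ 0.577 -0.229  0.008] zmax 0.011
pad_red top 0.36 [464.0, 274.0] 1388 med [ 0.488 -0.233  0.008] zmax 0.011
```

```bash
cat > meas.py <<'E'
from h import *
def blob(w,c,r,lo,hi):
    m=(np.hypot(w[...,0]-c[0],w[...,1]-c[1])<r)&(w[...,2]>lo)&(w[...,2]<hi)
    return w[m]
def wedge(w,c,r=.055):
    q=blob(w,c,r,.008,.06); 
    # long axis via minAreaRect of the ground footprint
    (cx,cy),(a,b),ang=cv2.minAreaRect((q[:,:2]*1000).astype(np.float32))
    t=np.radians(ang if a>b else ang+90); d=np.array([np.cos(t),np.sin(t)])
    hi=q[q[:,2]>.035][:,:2].mean(0)
    if (hi-q[:,:2].mean(0))@d<0: d=-d
    return np.array([cx,cy])/1000,(round(max(a,b),1),round(min(a,b),1)),np.degrees(np.arctan2(d[1],d[0])),hi
def circ(q,r):
    # upper-face points -> circle of min enclosing
    (x,y),rr=cv2.minEnclosingCircle((q[:,:2]*1000).astype(np.float32)); return (round(x,1),round(y,1)),round(rr,1),(q[:,:2].mean(0)*1000).round(1),len(q)
def pads(p,z=.0075):
    """pad centres/yaw from colour masks, intersected with z plane"""
    hsv=cv2.cvtColor(p["pixels"],cv2.COLOR_RGB2HSV); w=cloud(p)
    inn=(w[...,0]>.38)&(w[...,0]<.68)&(w[...,1]>-.41)&(w[...,1]<-.14)&(w[...,2]<.015)&(w[...,2]>.002)
    H,S,V=hsv[...,0],hsv[...,1],hsv[...,2]
    out={}
    for n,m in dict(red=((H<10)|(H>170))&(S>120),yellow=(H>15)&(H<35)&(S>120),blue=(H>100)&(H<130)&(S>120),black=(V<60)).items():
        m=cv2.morphologyEx((m&inn).astype(np.uint8),cv2.MORPH_OPEN,np.ones((3,3)))
        k,l,s,_=cv2.connectedComponentsWithStats(m)
        if k<2: continue
        i=1+np.argmax(s[1:,4]); v,u=np.nonzero(l==i)
        pts=[]
        for a,b in zip(u,v):
            o,d=ray(p,(a,b)); pts.append((o+d*(z-o[2])/d[2])[:2])
        (cx,cy),(a,b),ang=cv2.minAreaRect((np.array(pts)*1000).astype(np.float32))
        out[n]=(round(cx,1),round(cy,1),round(a,1),round(b,1),round(ang,2))
    return out
E
python3 - <<'E'
from meas import *
for n in("scene","top"):
    p=vision.get_image(n); w=cloud(p)
    print(n)
    for c in((.64,.11),(.567,.347)): print(" wedge",wedge(w,c))
    print(" probe",circ(blob(w,(.63,.234),.04,.045,.053),16), circ(blob(w,(.63,.234),.04,.053,.07),16))
    print(" bottle",circ(blob(w,(.45,.24),.04,.064,.08),16))
    print(" ring",circ(blob(w,(.478,.107),.04,.034,.05),25))
    print(" orange",circ(blob(w,(.457,.36),.04,.045,.053),16))
    print(" pads",pads(p))
    cl=p["pixels"]
    x,y=(300,190) if n=="top" else (330,270)
    c=cv2.resize(cl[y-90:y+90,x-120:x+120],None,fx=3.3,fy=3.3,interpolation=cv2.INTER_CUBIC)
    cv2.imwrite(f"pics/crop_{n}.png",c[:,:,::-1])
E
```

```text
scene
 wedge (array([0.632604  , 0.10719598]), (71.5, 26.2), np.float64(24.26082038879394), array([0.6546401 , 0.11823338]))
 wedge (array([0.56614996, 0.35080743]), (67.7, 28.6), np.float64(-105.15779113769533), array([0.55981276, 0.32855314]))
 probe ((629.0, 234.0), 17.9, array([632.7, 234.5]), 179) ((628.6, 231.7), 10.4, array([630.2, 232.5]), 19)
 bottle ((449.2, 238.8), 21.9, array([450.2, 240.9]), 259)
 ring ((473.7, 107.3), 27.1, array([475.4, 107.8]), 199)
 orange ((455.6, 362.7), 17.4, array([457.6, 363.7]), 165)
 pads {'red': (578.7, -228.7, 72.0, 72.6, 2.98), 'yellow': (582.3, -316.4, 71.8, 72.6, 2.63), 'blue': (494.4, -320.1, 71.5, 72.4, 2.25), 'black': (489.1, -208.5, 68.5, 21.2, 3.01)}
top
 wedge (array([0.63086658, 0.10615973]), (64.2, 25.0), np.float64(25.072084426879886), array([0.6506377 , 0.11518728]))
 wedge (array([0.56425732, 0.35041873]), (65.9, 24.8), np.float64(-105.95774078369142), array([0.55778031, 0.32833129]))
 probe ((629.0, 232.4), 15.8, array([628.6, 231.6]), 167) ((629.1, 232.3), 14.4, array([628.7, 233.9]), 38)
 bottle ((446.5, 239.0), 20.1, array([446.4, 238.4]), 356)
 ring ((473.3, 106.2), 24.8, array([473. , 106.6]), 223)
 orange ((453.6, 361.9), 16.2, array([453.7, 361. ]), 164)
 pads {'red': (577.4, -229.0, 74.4, 75.0, 2.53), 'yellow': (581.0, -316.7, 75.0, 75.4, 2.66), 'blue': (493.4, -320.7, 74.4, 75.2, 2.44), 'black': (489.2, -210.0, 31.8, 72.5, 88.97)}
```

View pics/crop_scene.png

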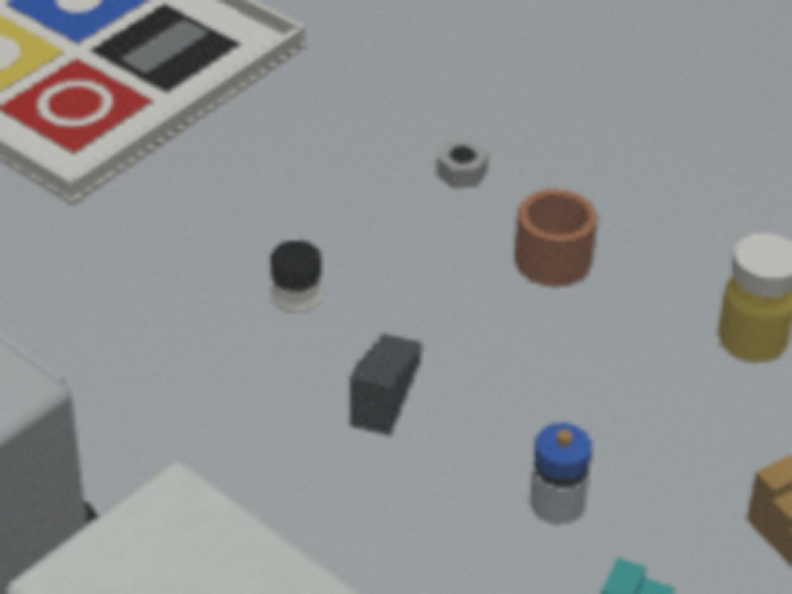

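Crop: dark steel block at (385,385) with its tall end toward the camera. The blue-capped probe (560,470), bottle (765,300) and copper ring (555,235) match their descriptions. The two views agree within about 2 mm, and the measured heights (42, 56, 72 and 42 mm) match the text. I'll start with the steel block.

Run:
```python
from h import *
go((.636,.1086,.15),np.radians(114.7))
```

```text
opt 114.70000000000002 shift [-0.5378  0.0813  0.6441] turn [0.     2.9373 0.    ]
opt 294.7 shift [-0.5378  0.0813  0.6441] turn [ 0.     -0.2043 -0.    ]
```

send_rows(
  moves=[
    [[0,-0.27,0.03,0.322,0,-0.1,0],[0,-0.538,0.081,0.644,0,-0.204,0],[0,-0.538,0.081,0.644,0,-0.204,0],[0,-0.538,0.081,0.644,0,-0.204,0],[0,-0.538,0.081,0.644,0,-0.204,0],[0,-0.538,0.081,0.644,0,-0.204,0],[0,-0.538,0.081,0.644,0,-0.204,0],[0,-0.538,0.081,0.644,0,-0.204,0],[0,-0.538,0.081,0.644,0,-0.204,0],[0,-0.538,0.081,0.644,0,-0.204,0],[0,-0.538,0.081,0.644,0,-0.204,0],[0,-0.538,0.081,0.644,0,-0.204,0],[0,-0.538,0.081,0.644,0,-0.204,0],[0,-0.538,0.081,0.644,0,-0.204,0],[0,-0.538,0.081,0.644,0,-0.204,0],[0,-0.538,0.081,0.644,0,-0.204,0],[0,-0.538,0.081,0.644,0,-0.204,0],[0,-0.538,0.081,0.644,0,-0.204,0],[0,-0.538,0.081,0.644,0,-0.204,0],[0,-0.538,0.081,0.644,0,-0.204,0]],
  ],
)

```text
clock: 3.8
eef_pos: [0.6358, 0.1085, 0.1505]
tcp_rot: [0.595, -0.595, 0.382, -0.382]
contact_force: [-0.2, 0.9, 0.7]
gripper_width: 1.002
```

Run:
```python
from h import *
print(manip.state())
go((.636,.1086,.006),np.radians(114.7))
```

```text
{'clock': 3.8, 'joints': array([-1.46760521e-02,  4.08992616e-01,  1.48851053e+00,  8.28489362e-06,
        1.24390655e+00,  1.12569894e+00]), 'qvel': array([ 0.0052949 ,  0.0028822 , -0.00125549,  0.00082653, -0.00023673,
        0.00052762]), 'tau': array([-7.70927011e-02, -5.40596294e+01, -3.33998072e+01, -4.25339633e-03,
        6.69124056e-04, -7.07287472e-04]), 'eef_pos': array([0.63583056, 0.10848304, 0.15046437]), 'tcp_rot': array([ 0.59527829, -0.59520535,  0.38163639, -0.38174338]), 'contact_force': array([-0.19159859,  0.85160671,  0.68966548]), 'moment': array([ 0.00456808, -0.00513821,  0.01675587]), 'gripper_width': 1.0016836340304338}
opt 114.70000000000002 shift [-0.      0.1445  0.0002] turn [-1.0000e-04  3.1409e+00 -3.0000e-04]
opt 294.7 shift [-0.      0.1445  0.0002] turn [-0.0002 -0.0007  0.0001]
```

send_rows(
  force=40,
  moves=[
    [[0,0,0.05,0,0,0,0],[0,0,0.09,0,0,0,0],[0,0,0.12,0,0,0,0],[0,0,0.135,0,0,0,0],[0,0,0.144,0,0,0,0],[0,0,0.144,0,0,0,0],[0.5,0,0.144,0,0,0,0],[0.5,0,0.144,0,0,0,0],[0.9,0,0.144,0,0,0,0],[0.9,0,0.144,0,0,0,0],[0.9,0,0.144,0,0,0,0],[0.9,0,0.144,0,0,0,0],[0.9,0,0.144,0,0,0,0],[0.9,0,0.144,0,0,0,0]],
  ],
)

```text
clock: 5.55
eef_pos: [0.6364, 0.1087, 0.007]
tcp_rot: [0.595, -0.595, 0.381, -0.382]
contact_force: [-1.6, -0.9, 4.7]
gripper_width: 0.28
```

send_rows(
  moves=[
    [[0.9,0,-0.02,0,0,0,0],[0.9,0,-0.06,0,0,0,0],[0.9,0,-0.1,0,0,0,0],[0.9,0,-0.1,0,0,0,0]],
  ],
)

```text
clock: 6.05
eef_pos: [0.6386, 0.1089, 0.1109]
tcp_rot: [0.597, -0.594, 0.379, -0.384]
contact_force: [1.0, -1.2, -2.5]
gripper_width: 0.286
```

Run:
```python
from h import *
s=manip.state();print(s["eef_pos"],s["gripper_width"],s["contact_force"])
for n,(x,y) in dict(scene=(330,230),top=(292,200)).items():
    p=vision.get_image(n)["pixels"]
    cv2.imwrite(f"pics/g1_{n}.png",cv2.resize(p[max(0,y-100):y+100,x-130:x+130],None,fx=3,fy=3,interpolation=cv2.INTER_CUBIC)[:,:,::-1])
# wedge centre offset 5mm behind grasp: target TCP for pad black (490.3,-232.6), yaw 2.4
c=np.array([.4903,-.2326]);d=np.array([np.cos(np.radians(2.4)),np.sin(np.radians(2.4))])
t=c+.0045*d; print(t)
go((*t,.12),np.radians(92.4))
```

```text
[0.63855086 0.1088573  0.11087133] 0.28599830115914177 [ 1.0176452  -1.21397875 -2.49613449]
[ 0.49479605 -0.23241156]
opt 92.4 shift [ 0.2513 -0.0139 -0.2702] turn [-3.0000e-04 -2.7526e+00 -7.0000e-04]
opt 272.4 shift [ 0.2513 -0.0139 -0.2702] turn [ 5.00e-04  3.89e-01 -2.00e-04]
```

View pics/g1_scene.png

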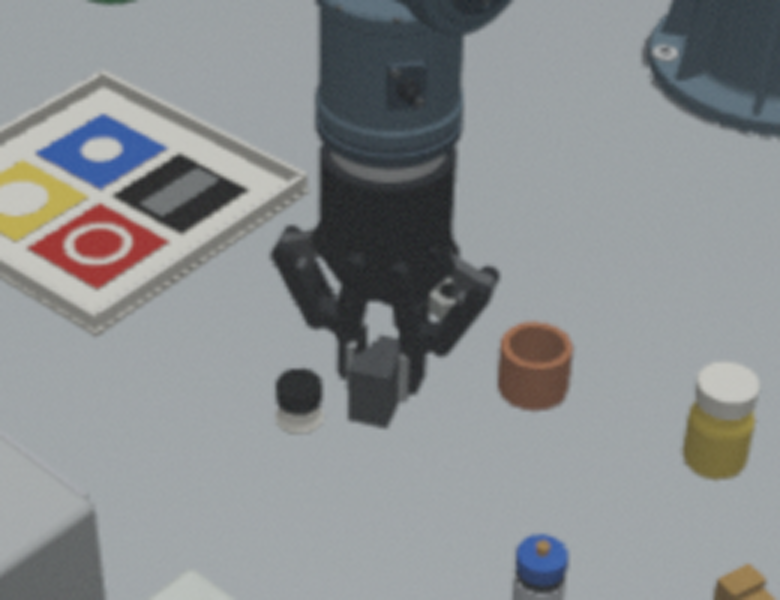

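Held level. Moving above the black pad.

send_rows(
  moves=[
    [[0.9,0.04,-0.014,-0.04,0,0.06,0],[0.9,0.08,-0.014,-0.08,0,0.12,0],[0.9,0.12,-0.014,-0.12,0,0.18,0],[0.9,0.15,-0.014,-0.16,0,0.24,0],[0.9,0.18,-0.014,-0.195,0,0.3,0],[0.9,0.21,-0.014,-0.225,0,0.35,0],[0.9,0.235,-0.014,-0.25,0,0.389,0],[0.9,0.245,-0.014,-0.265,0,0.389,0],[0.9,0.25,-0.014,-0.27,0,0.389,0],[0.9,0.25,-0.014,-0.27,0,0.389,0],[0.9,0.25,-0.014,-0.27,0,0.389,0],[0.9,0.25,-0.014,-0.27,0,0.389,0]],
  ],
)

```text
clock: 7.65
eef_pos: [0.4953, -0.2303, 0.1203]
tcp_rot: [0.511, -0.511, 0.489, -0.489]
contact_force: [0.1, -0.1, -3.3]
gripper_width: 0.286
```

```bash
cat > look.py <<'E'
import sys
from meas import *
def held_wedge(p):
    w=cloud(p); s=manip.state()["eef_pos"]
    return
E
python3 - <<'E'
from meas import *
s=manip.state();print(s["eef_pos"],s["gripper_width"],s["contact_force"])
for n in("scene","top"):
    p=vision.get_image(n);X=s["eef_pos"];x,y=proj(p,X).astype(int)
    y0=max(0,y-100);x0=max(0,x-130)
    cv2.imwrite(f"pics/h1_{n}.png",cv2.resize(p["pixels"][y0:y0+200,x0:x0+260],None,fx=3,fy=3,interpolation=cv2.INTER_CUBIC)[:,:,::-1])
    for d in spotter.trace("steel_wedge_center",p)[:2]:
        q=cloud(p)[d["pixels"]];q=q[~np.isnan(q[:,0])]
        print(n,d["score"],d["xy"],np.percentile(q,[3,50,97],axis=0).round(4).tolist())
    w=cloud(p); 
    print(pads(p))
go((.4948,-.2324,.12),np.radians(92.4))
E
```

```text
[ 0.49527887 -0.23029866  0.12029376] 0.2856420488824908 [ 0.06008208 -0.07790224 -3.28165159]
scene 0.64 [252.4, 152.6] [[0.4364, -0.3114, 0.0415], [0.5175, -0.2207, 0.1316], [0.524, -0.2132, 0.154]]
{'red': (578.6, -228.7, 71.7, 72.6, 2.98), 'yellow': (582.3, -316.0, 71.8, 71.9, 2.63), 'blue': (494.4, -320.3, 71.5, 72.4, 2.63), 'black': (489.7, -208.3, 67.2, 21.0, 2.11)}
top 0.23 [495.5, 225.9] [[0.5517, -0.34, 0.0046], [0.5928, -0.3014, 0.0079], [0.6172, -0.279, 0.0116]]
{'red': (577.4, -229.0, 74.4, 75.0, 2.53), 'yellow': (583.8, -314.6, 69.3, 71.4, 2.57), 'black': (489.2, -211.0, 33.8, 72.6, 88.97)}
opt 92.4 shift [ 0.0015  0.0004 -0.0004] turn [ 1.0000e-04 -3.1411e+00  1.0000e-04]
opt 272.4 shift [ 0.0015  0.0004 -0.0004] turn [-0.0001  0.0005  0.0001]
```

View pics/h1_scene.png

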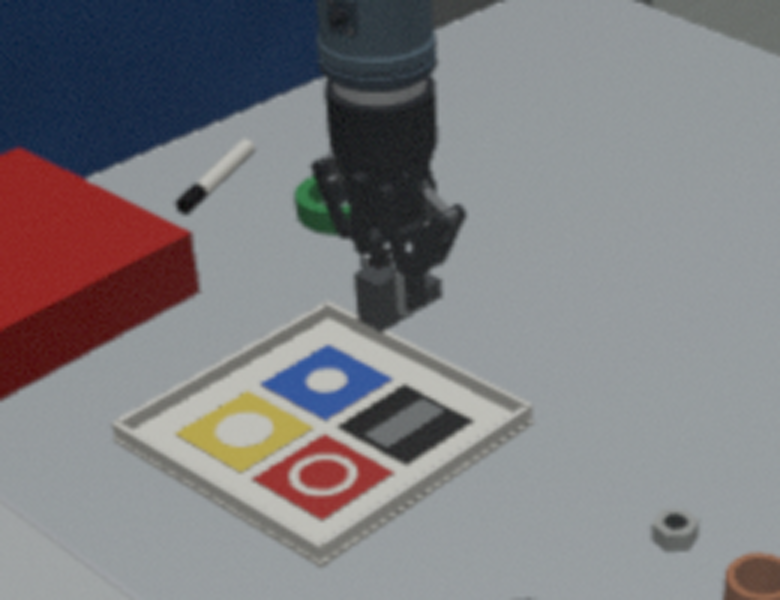

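send_rows(
  moves=[
    [[0.9,0.001,0.04,0,0,0,0],[0.9,0.001,0.075,0,0,0,0],[0.9,0.001,0.095,0,0,0,0],[0.9,0.001,0.1,0,0,0,0],[0.9,0.001,0.1,0,0,0,0],[0.9,0.001,0.1,0,0,0,0],[0.9,0.001,0.1,0,0,0,0]],
  ],
)

```text
clock: 8.72
eef_pos: [0.4956, -0.2326, 0.0213]
tcp_rot: [0.51, -0.51, 0.489, -0.49]
contact_force: [0.5, -0.0, -2.6]
gripper_width: 0.287
```

Run:
```python
from h import *
s=manip.state();print(s["eef_pos"],s["contact_force"])
go((.4948,-.2324,.0135),np.radians(92.4))
```

```text
[ 0.4956355  -0.23262344  0.02134847] [ 0.52558973 -0.01818064 -2.58718195]
opt 92.4 shift [-0.0003  0.0078 -0.0008] turn [ 1.9000e-03 -3.1416e+00  2.3000e-03]
opt 272.4 shift [-0.0003  0.0078 -0.0008] turn [-0.0015  0.      0.0012]
```

send_rows(
  moves=[
    [[0.9,0,0.004,-0.0005,0,0,0],[0.9,0,0.007,-0.0005,0,0,0],[0.9,0,0.0075,-0.0005,0,0,0],[0.9,0,0.0075,-0.0005,0,0,0],[0.65,0,0.0075,-0.0005,0,0,0],[0.5,0,0.0075,-0.0005,0,0,0],[0.4,0,0.0075,-0.0005,0,0,0],[0.4,0,0.0075,-0.0005,0,0,0],[0.4,0,-0.04,-0.0005,0,0,0],[0.4,0,-0.1,-0.0005,0,0,0],[0.2,0,-0.13,-0.0005,0,0,0],[0,0,-0.13,-0.0005,0,0,0]],
  ],
)

```text
clock: 10.22
eef_pos: [0.4962, -0.2334, 0.1534]
tcp_rot: [0.511, -0.51, 0.487, -0.492]
contact_force: [0.2, -0.4, -0.3]
gripper_width: 0.984
```

Run:
```python
from h import *
s=manip.state();print(s["eef_pos"],s["contact_force"])
go((.629,.233,.15),np.radians(90)); go((.629,.233,.15),np.radians(110))
```

```text
[ 0.49621839 -0.23344545  0.1534337 ] [ 0.22910927 -0.43455188 -0.28145407]
opt 90.0 shift [-0.4605  0.0023  0.1522] turn [ 0.0061 -3.0997  0.0077]
opt 270.0 shift [-0.4605  0.0023  0.1522] turn [-0.005   0.0419  0.0039]
opt 110.0 shift [-0.4605  0.0023  0.1522] turn [-0.0068  2.8344 -0.006 ]
opt 290.0 shift [-0.4605  0.0023  0.1522] turn [-0.0042 -0.3072  0.0048]
```

send_rows(
  moves=[
    [[0,-0.06,0.002,0.02,0,-0.05,0],[0,-0.12,0.002,0.04,0,-0.1,0],[0,-0.18,0.002,0.06,0,-0.15,0],[0,-0.24,0.002,0.08,0,-0.2,0],[0,-0.3,0.002,0.1,0,-0.25,0],[0,-0.36,0.002,0.12,0,-0.3,0],[0,-0.41,0.002,0.14,0,-0.307,0],[0,-0.44,0.002,0.15,0,-0.307,0],[0,-0.458,0.002,0.152,0,-0.307,0],[0,-0.46,0.002,0.152,0,-0.307,0],[0,-0.46,0.002,0.152,0,-0.307,0],[0,-0.46,0.002,0.152,0,-0.307,0],[0,-0.46,0.002,0.152,0,-0.307,0]],
  ],
)

```text
clock: 11.85
eef_pos: [0.6273, 0.2328, 0.1486]
tcp_rot: [0.579, -0.579, 0.406, -0.406]
contact_force: [0.8, 0.0, 0.4]
gripper_width: 0.996
```

Run:
```python
from meas import *
for n in("scene","top"):
    p=vision.get_image(n);x,y=proj(p,(.49,-.23,.02)).astype(int)
    cv2.imwrite(f"pics/w1_{n}.png",cv2.resize(p["pixels"][y-60:y+60,x-80:x+80],None,fx=4.5,fy=4.5,interpolation=cv2.INTER_CUBIC)[:,:,::-1])
    w=cloud(p); q=blob(w,(.49,-.2326),.045,.012,.06)
    (cx,cy),(a,b),ang=cv2.minAreaRect((q[:,:2]*1000).astype(np.float32)); print(n,cx,cy,a,b,ang,pads(p))
s=manip.state();print(s["eef_pos"],s["contact_force"])
go((.629,.233,.15),np.radians(110))
```

```text
scene 489.5915222167969 -228.65655517578125 70.39189910888672 30.06692886352539 1.4850112199783325 {'red': (578.7, -228.7, 72.0, 72.6, 2.98), 'yellow': (599.3, -315.2, 39.8, 72.6, 6.55), 'blue': (494.5, -320.6, 71.2, 72.3, 3.68), 'black': (490.1, -212.1, 67.3, 28.5, 3.01)}
top 489.13458251953125 -228.3614501953125 53.291988372802734 64.90087127685547 85.16756439208984 {'red': (577.4, -229.0, 74.4, 75.0, 2.53), 'yellow': (581.0, -316.7, 75.0, 75.4, 2.66), 'blue': (493.4, -320.7, 74.4, 75.2, 2.44), 'black': (489.1, -208.1, 71.8, 26.5, 1.07)}
[0.62727581 0.23309362 0.14851785] [-0.10678851  0.29706086  0.41375531]
opt 110.0 shift [ 0.0007 -0.0015  0.0016] turn [-2.0000e-04  3.1404e+00 -4.0000e-04]
opt 290.0 shift [ 0.0007 -0.0015  0.0016] turn [-0.0003 -0.0012  0.0001]
```

View pics/w1_top.png

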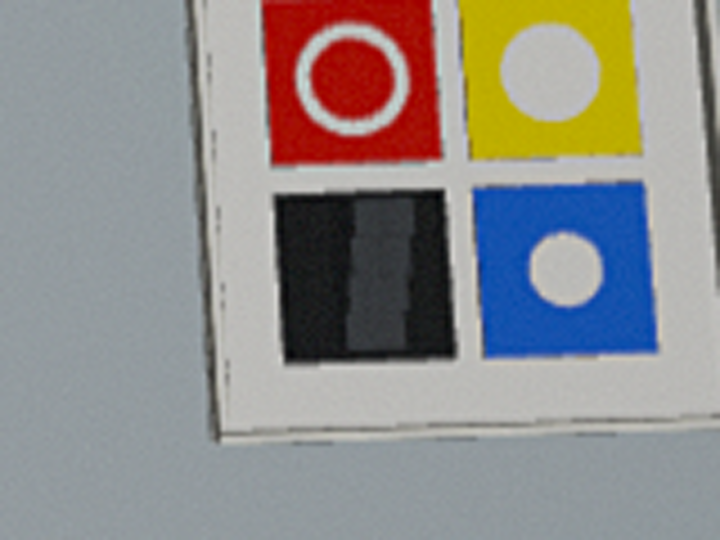

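View pics/w1_scene.png

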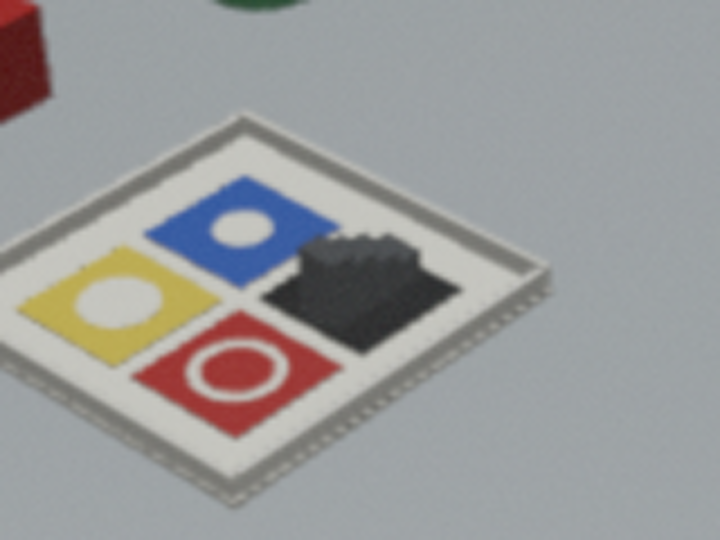

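The block stands upright on the black pad over the oblong. I'll refine its offset offline while correcting the probe hover.

Run:
```python
from meas import *
for n in("scene","top"):
    p=vision.get_image(n); w=cloud(p); q=blob(w,(.4903,-.2326),.042,.018,.06)
    q=q[abs(q[:,1]+.2326)<.025]
    pk=pads(p); pc=np.array(pk['red'][:2])+np.array(pk['blue'][:2])-np.array(pk['yellow'][:2])
    if n=="scene": pc=np.array([490.6,-232.6]) 
    t=np.radians(2.4); Rm=np.array([[np.cos(t),np.sin(t)],[-np.sin(t),np.cos(t)]])
    loc=(q[:,:2]*1000-pc)@Rm.T
    print(n,pc,len(loc),"x range",np.percentile(loc[:,0],[1,99]).round(1),"y",np.percentile(loc[:,1],[1,50,99]).round(1))
    for a,b in((.018,.026),(.028,.034),(.036,.042),(.044,.052)):
        m=(q[:,2]>a)&(q[:,2]<b)
        if m.sum()>5: print("  step",a,loc[m].mean(0).round(1),m.sum(), np.polyfit(loc[m][:,0],loc[m][:,1],1).round(3))
    T=loc[q[:,2]>.02]; print("  all slope",np.polyfit(T[:,0],T[:,1],1).round(3))
```

```text
scene [ 490.6 -232.6] 323 x range [-32.6  32.8] y [-13.    9.5  17.6]
  step 0.018 [0.1 8.6] 98 [-0.011  8.636]
  step 0.028 [5.5 6.3] 66 [0.078 5.822]
  step 0.036 [15.5  5.5] 59 [0.02 5.19]
  step 0.044 [23.1  2.6] 60 [0.109 0.099]
  all slope [-0.014  6.422]
top [ 489.7 -233. ] 521 x range [-32.2  30.8] y [-10.6   3.8  14.6]
  step 0.018 [-18.5   4.7] 124 [0.271 9.734]
  step 0.028 [-5.6  4.5] 111 [0.286 6.1  ]
  step 0.036 [8.1 2.9] 102 [ 0.424 -0.538]
  step 0.044 [23.1  2.1] 119 [-0.029  2.79 ]
  all slope [0.052 3.272]
```

Block offset from the pad centre is about 1–2 mm. Now the probe.

send_rows(
  force=30,
  moves=[
    [[0,0.0005,0.05,0.0015,0,0,0],[0,0.0005,0.09,0.0015,0,0,0],[0,0.0005,0.12,0.0015,0,0,0],[0,0.0005,0.134,0.0015,0,0,0],[0,0.0005,0.14,0.0015,0,0,0],[0,0.0005,0.14,0.0015,0,0,0],[0.4,0.0005,0.14,0.0015,0,0,0],[0.4,0.0005,0.14,0.0015,0,0,0],[0.9,0.0005,0.14,0.0015,0,0,0],[0.9,0.0005,0.14,0.0015,0,0,0],[0.9,0.0005,0.14,0.0015,0,0,0],[0.9,0.0005,0.14,0.0015,0,0,0],[0.9,0.0005,0.14,0.0015,0,0,0],[0.9,0.0005,0.14,0.0015,0,0,0]],
  ],
)

```text
clock: 13.8
eef_pos: [0.6291, 0.2338, 0.0089]
tcp_rot: [0.579, -0.579, 0.405, -0.406]
contact_force: [-0.7, -0.8, 5.5]
gripper_width: 0.362
```

Run:
```python
from meas import *
s=manip.state();print(s["eef_pos"],s["gripper_width"],s["contact_force"])
```

```text
[0.62913301 0.23380654 0.00890874] 0.36242422452606343 [-0.70485765 -0.79544053  5.50942112]
```

Run:
```python
from meas import *
go((.494,-.3204,.13),np.radians(92.4))
```

```text
opt 92.4 shift [ 0.4747 -0.1212 -0.3163] turn [ 2.0000e-04 -2.8347e+00  1.2000e-03]
opt 272.4 shift [ 0.4747 -0.1212 -0.3163] turn [-8.000e-04  3.069e-01  1.000e-04]
```

send_rows(
  moves=[
    [[0.9,0,-0.03,0,0,0,0],[0.9,0,-0.08,0,0,0,0],[0.9,0.02,-0.121,-0.013,0,0,0],[0.9,0.06,-0.121,-0.04,0,0.04,0],[0.9,0.11,-0.121,-0.073,0,0.08,0],[0.9,0.16,-0.121,-0.107,0,0.12,0],[0.9,0.21,-0.121,-0.14,0,0.16,0],[0.9,0.26,-0.121,-0.173,0,0.2,0],[0.9,0.31,-0.121,-0.207,0,0.24,0],[0.9,0.36,-0.121,-0.24,0,0.28,0],[0.9,0.41,-0.121,-0.273,0,0.307,0],[0.9,0.45,-0.121,-0.3,0,0.307,0],[0.9,0.47,-0.121,-0.313,0,0.307,0],[0.9,0.475,-0.121,-0.316,0,0.307,0],[0.9,0.475,-0.121,-0.316,0,0.307,0],[0.9,0.475,-0.121,-0.316,0,0.307,0],[0.9,0.475,-0.08,-0.316,0,0.307,0],[0.9,0.475,-0.04,-0.316,0,0.307,0],[0.9,0.475,-0.017,-0.316,0,0.307,0],[0.9,0.475,-0.017,-0.316,0,0.307,0]],
  ],
)

```text
clock: 16.3
eef_pos: [0.4931, -0.318, 0.0232]
tcp_rot: [0.511, -0.511, 0.491, -0.487]
contact_force: [-0.5, -0.1, -1.6]
gripper_width: 0.361
```

Run:
```python
from meas import *
for n in("scene",):
    p=vision.get_image(n);x,y=proj(p,(.49,-.28,.05)).astype(int)
    cv2.imwrite(f"pics/h2_{n}.png",cv2.resize(p["pixels"][y-80:y+80,x-105:x+105],None,fx=3.5,fy=3.5,interpolation=cv2.INTER_CUBIC)[:,:,::-1])
s=manip.state();print(s["eef_pos"],s["gripper_width"],s["contact_force"])
go((.494,-.3204,.0164),np.radians(92.4))
```

```text
[ 0.4941337  -0.31921744  0.02494358] 0.36278529984528834 [-0.40823672  0.04195091 -1.37854405]
opt 92.4 shift [ 0.0012  0.0085 -0.0002] turn [-2.0000e-03 -3.1402e+00 -1.6000e-03]
opt 272.4 shift [ 0.0012  0.0085 -0.0002] turn [ 0.001   0.0014 -0.0013]
```

View pics/h2_scene.png

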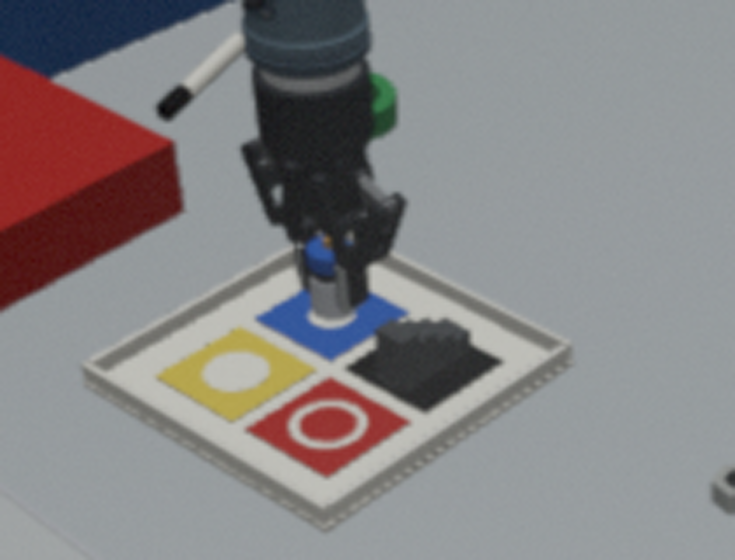

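send_rows(
  moves=[
    [[0.9,0.0005,0.004,0,0,0,0],[0.9,0.0005,0.007,0,0,0,0],[0.9,0.0005,0.0083,0,0,0,0],[0.9,0.0005,0.0083,0,0,0,0],[0.9,0.0005,0.0083,0,0,0,0],[0.6,0.0005,0.0083,0,0,0,0],[0.45,0.0005,0.0083,0,0,0,0],[0.35,0.0005,0.0083,0,0,0,0],[0.35,0.0005,0.0083,0,0,0,0],[0.35,0.0005,-0.02,0,0,0,0],[0.35,0.0005,-0.07,0,0,0,0],[0.2,0.0005,-0.12,0,0,0,0],[0,0.0005,-0.14,0,0,0,0],[0,0.0005,-0.14,0,0,0,0]],
  ],
)

```text
clock: 18.1
eef_pos: [0.4951, -0.322, 0.1675]
tcp_rot: [-0.51, 0.51, -0.488, 0.491]
contact_force: [0.3, 0.4, -0.5]
gripper_width: 0.996
```

Run:
```python
from meas import *
s=manip.state();print(s["eef_pos"],s["gripper_width"],s["contact_force"])
go((.4475,.239,.155),np.radians(120))
```

```text
[ 0.4951016  -0.32203367  0.16745063] 0.9963743286245098 [ 0.26456077  0.36857178 -0.46002684]
opt 119.99999999999999 shift [-0.5626  0.0105 -0.0241] turn [-0.0053  2.6598 -0.003 ]
opt 299.99999999999994 shift [-0.5626  0.0105 -0.0241] turn [-0.0022 -0.4817  0.0039]
```

send_rows(
  moves=[
    [[0,-0.05,0.01,-0.002,0,-0.05,0],[0,-0.11,0.01,-0.005,0,-0.1,0],[0,-0.17,0.01,-0.007,0,-0.15,0],[0,-0.23,0.01,-0.01,0,-0.2,0],[0,-0.29,0.01,-0.012,0,-0.25,0],[0,-0.35,0.01,-0.015,0,-0.3,0],[0,-0.41,0.01,-0.018,0,-0.36,0],[0,-0.47,0.01,-0.02,0,-0.42,0],[0,-0.52,0.01,-0.022,0,-0.482,0],[0,-0.55,0.01,-0.024,0,-0.482,0],[0,-0.562,0.01,-0.024,0,-0.482,0],[0,-0.562,0.01,-0.024,0,-0.482,0],[0,-0.562,0.01,-0.024,0,-0.482,0],[0,-0.562,0.01,-0.024,0,-0.482,0],[0,-0.562,0.01,-0.024,0,-0.482,0]],
  ],
)

```text
clock: 19.98
eef_pos: [0.4469, 0.2387, 0.1554]
tcp_rot: [0.612, -0.612, 0.354, -0.354]
contact_force: [0.1, 0.1, 0.1]
gripper_width: 1.0
```

Run:
```python
from meas import *
for n in("scene","top"):
    p=vision.get_image(n);x,y=proj(p,(.53,-.27,.03)).astype(int)
    cv2.imwrite(f"pics/w2_{n}.png",cv2.resize(p["pixels"][y-60:y+60,x-80:x+80],None,fx=4.5,fy=4.5,interpolation=cv2.INTER_CUBIC)[:,:,::-1])
    w=cloud(p); print(n,circ(blob(w,(.494,-.3204),.03,.052,.0605),16))
s=manip.state();print(s["eef_pos"],s["gripper_width"],s["contact_force"])
go((.4475,.239,.010),np.radians(120))
```

```text
scene ((499.6, -319.9), 19.2, array([ 497.2, -316.3]), 84)
top ((493.9, -319.7), 15.8, array([ 493.8, -319.1]), 208)
[0.44681284 0.23897898 0.15541206] 0.9998505260824821 [0.44183094 0.07150778 0.17016068]
opt 119.99999999999999 shift [0.0003 0.1454 0.0006] turn [-2.000e-04  3.141e+00 -3.000e-04]
opt 299.99999999999994 shift [0.0003 0.1454 0.0006] turn [-0.0002 -0.0006  0.0001]
```

View pics/w2_top.png

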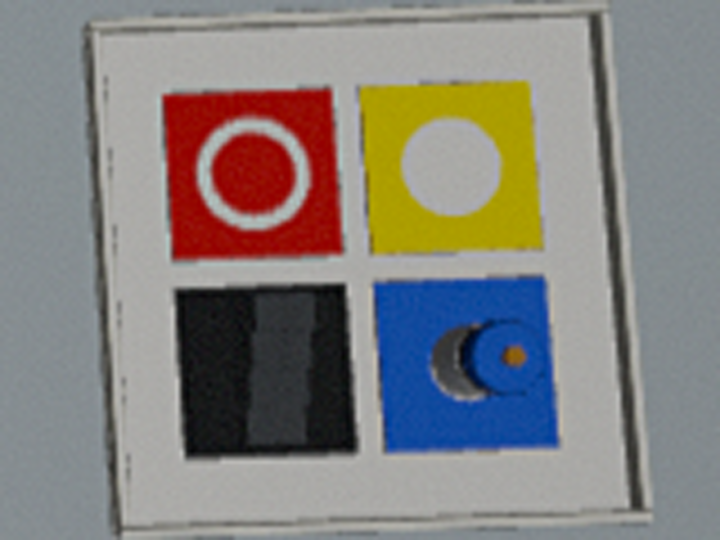

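The top view shows the probe upright on the blue pad, cap centre (494, -320), within 1 mm. Now the bottle.

send_rows(
  force=25,
  moves=[
    [[0,0,0.05,0,0,0,0],[0,0,0.09,0,0,0,0],[0,0,0.12,0,0,0,0],[0,0,0.137,0,0,0,0],[0,0,0.145,0,0,0,0],[0,0,0.145,0,0,0,0],[0.3,0,0.145,0,0,0,0],[0.3,0,0.145,0,0,0,0],[0.9,0,0.145,0,0,0,0],[0.9,0,0.145,0,0,0,0],[0.9,0,0.145,0,0,0,0],[0.9,0,0.145,0,0,0,0],[0.9,0,0.145,0,0,0,0]],
  ],
)

```text
clock: 21.7
eef_pos: [0.4471, 0.2395, 0.011]
tcp_rot: [0.613, -0.612, 0.353, -0.354]
contact_force: [-1.3, -1.2, 5.4]
gripper_width: 0.511
```

Run:
```python
from meas import *
go((.5817,-.3166,.14),np.radians(92.4))
```

```text
opt 92.4 shift [ 0.5489 -0.129  -0.1616] turn [ 1.0000e-04 -2.6596e+00  1.3000e-03]
opt 272.4 shift [ 0.5489 -0.129  -0.1616] turn [-1.00e-03  4.82e-01  1.00e-04]
```

send_rows(
  moves=[
    [[0.9,0,-0.03,0,0,0,0],[0.9,0,-0.08,0,0,0,0],[0.9,0.02,-0.129,-0.006,0,0.02,0],[0.9,0.07,-0.129,-0.02,0,0.07,0],[0.9,0.12,-0.129,-0.035,0,0.12,0],[0.9,0.17,-0.129,-0.05,0,0.17,0],[0.9,0.22,-0.129,-0.065,0,0.22,0],[0.9,0.27,-0.129,-0.08,0,0.27,0],[0.9,0.32,-0.129,-0.094,0,0.32,0],[0.9,0.37,-0.129,-0.109,0,0.37,0],[0.9,0.42,-0.129,-0.124,0,0.42,0],[0.9,0.47,-0.129,-0.138,0,0.482,0],[0.9,0.51,-0.129,-0.15,0,0.482,0],[0.9,0.54,-0.129,-0.159,0,0.482,0],[0.9,0.549,-0.129,-0.1615,0,0.482,0],[0.9,0.549,-0.129,-0.1615,0,0.482,0],[0.9,0.549,-0.08,-0.1615,0,0.482,0],[0.9,0.549,-0.04,-0.1615,0,0.482,0],[0.9,0.549,-0.017,-0.1615,0,0.482,0],[0.9,0.549,-0.017,-0.1615,0,0.482,0]],
  ],
)

```text
clock: 24.2
eef_pos: [0.5803, -0.3149, 0.0255]
tcp_rot: [-0.51, 0.511, -0.491, 0.488]
contact_force: [-1.0, 0.4, -1.6]
gripper_width: 0.503
```

Run:
```python
from meas import *
for n in("scene",):
    p=vision.get_image(n);x,y=proj(p,(.53,-.28,.05)).astype(int)
    cv2.imwrite(f"pics/h3_{n}.png",cv2.resize(p["pixels"][y-80:y+80,x-105:x+105],None,fx=3.5,fy=3.5,interpolation=cv2.INTER_CUBIC)[:,:,::-1])
vision.get_image("top")
s=manip.state();print(s["eef_pos"],s["gripper_width"],s["contact_force"])
go((.5817,-.3166,.0185),np.radians(92.4))
```

```text
[ 0.58232877 -0.31694479  0.02876772] 0.5009196793819568 [ 0.28303734 -0.45817507 -0.72404443]
opt 92.4 shift [-0.0004  0.0103 -0.0006] turn [ 2.0000e-03 -3.1411e+00  2.4000e-03]
opt 272.4 shift [-0.0004  0.0103 -0.0006] turn [-0.0015  0.0005  0.0012]
```

View pics/h3_scene.png

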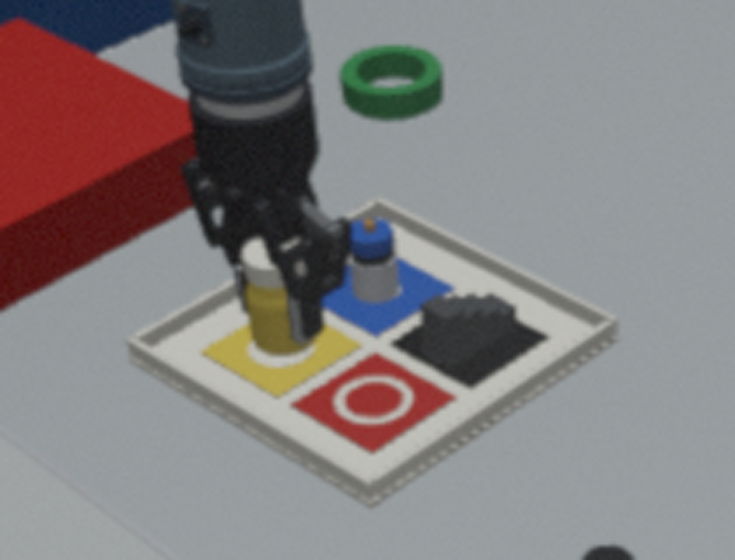

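send_rows(
  moves=[
    [[0.9,0,0.005,0,0,0,0],[0.9,0,0.008,0,0,0,0],[0.9,0,0.0097,0,0,0,0],[0.9,0,0.0097,0,0,0,0],[0.9,0,0.0097,0,0,0,0],[0.45,0,0.0097,0,0,0,0],[0.35,0,0.0097,0,0,0,0],[0.25,0,0.0097,0,0,0,0],[0.25,0,0.0097,0,0,0,0],[0.25,0,-0.02,0,0,0,0],[0.25,0,-0.07,0,0,0,0],[0.2,0,-0.12,0,0,0,0],[0,0,-0.14,0,0,0,0],[0,0,-0.14,0,0,0,0],[0,0,-0.14,0,0,0,0]],
  ],
)

```text
clock: 26.18
eef_pos: [0.5803, -0.316, 0.1649]
tcp_rot: [-0.51, 0.51, -0.491, 0.488]
contact_force: [-0.1, 0.1, -0.1]
gripper_width: 0.999
```

Run:
```python
from meas import *
s=manip.state();print(s["eef_pos"],s["gripper_width"],s["contact_force"])
go((.4735,.1068,.13),np.radians(115))
```

```text
[ 0.58030169 -0.31596156  0.16485255] 0.9987389131364321 [-0.08534428  0.09593606 -0.06040632]
opt 115.0 shift [-0.4268  0.0361 -0.089 ] turn [0.004 2.747 0.003]
opt 294.99999999999994 shift [-0.4268  0.0361 -0.089 ] turn [ 0.0022 -0.3946 -0.0029]
```

send_rows(
  moves=[
    [[0,-0.05,0.01,-0.01,0,-0.05,0],[0,-0.11,0.02,-0.023,0,-0.1,0],[0,-0.17,0.03,-0.035,0,-0.16,0],[0,-0.23,0.036,-0.048,0,-0.22,0],[0,-0.29,0.036,-0.06,0,-0.28,0],[0,-0.35,0.036,-0.073,0,-0.34,0],[0,-0.4,0.036,-0.084,0,-0.395,0],[0,-0.427,0.036,-0.089,0,-0.395,0],[0,-0.427,0.036,-0.089,0,-0.395,0],[0,-0.427,0.036,-0.089,0,-0.395,0],[0,-0.427,0.036,-0.089,0,-0.395,0],[0,-0.427,0.036,-0.089,0,-0.395,0]],
  ],
)

```text
clock: 27.68
eef_pos: [0.4748, 0.1053, 0.1311]
tcp_rot: [-0.596, 0.596, -0.38, 0.38]
contact_force: [0.8, 0.2, 0.6]
gripper_width: 1.0
```

Run:
```python
from meas import *
for n in("scene","top"):
    p=vision.get_image(n);x,y=proj(p,(.53,-.27,.03)).astype(int)
    cv2.imwrite(f"pics/w3_{n}.png",cv2.resize(p["pixels"][y-60:y+60,x-80:x+80],None,fx=4.5,fy=4.5,interpolation=cv2.INTER_CUBIC)[:,:,::-1])
    w=cloud(p); print(n,circ(blob(w,(.5817,-.3166),.035,.068,.085),16))
s=manip.state();print(s["eef_pos"],s["gripper_width"],s["contact_force"])
go((.4735,.1068,.006),np.radians(115))
```

```text
scene ((581.8, -315.3), 23.0, array([ 583.8, -311.8]), 187)
top ((580.7, -315.8), 20.8, array([ 580.1, -314.1]), 391)
[0.47475319 0.10554242 0.13124756] 1.0003190248134193 [-0.48861239  0.58564973  0.46442867]
opt 115.0 shift [-0.0017  0.1252 -0.0006] turn [1.0000e-04 3.1409e+00 1.0000e-04]
opt 294.99999999999994 shift [-0.0017  0.1252 -0.0006] turn [ 0.0001 -0.0007 -0.    ]
```

View pics/w3_scene.png

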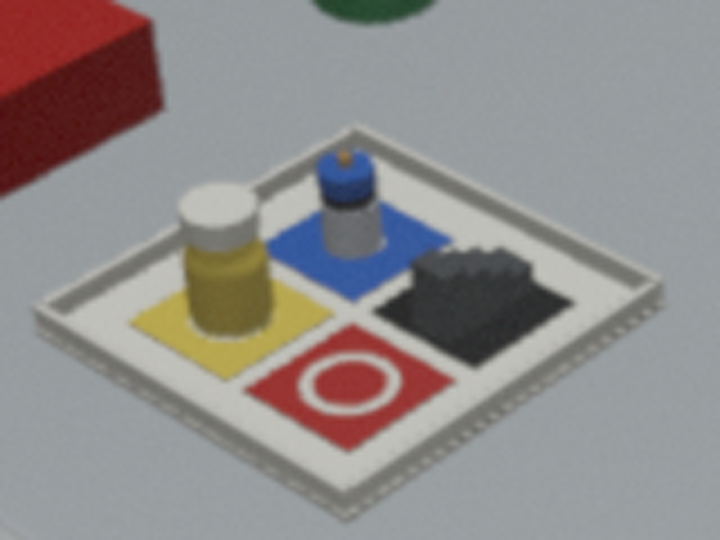

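The bottle, probe and block stand upright on their pads (the bottle's cap centre is within about 1 mm). Now the ring.

send_rows(
  force=25,
  moves=[
    [[0,-0.0015,0.05,-0.0005,0,0,0],[0,-0.0015,0.09,-0.0005,0,0,0],[0,-0.0015,0.115,-0.0005,0,0,0],[0,-0.0015,0.124,-0.0005,0,0,0],[0,-0.0015,0.125,-0.0005,0,0,0],[0,-0.0015,0.125,-0.0005,0,0,0],[0.2,-0.0015,0.125,-0.0005,0,0,0],[0.3,-0.0015,0.125,-0.0005,0,0,0],[0.9,-0.0015,0.125,-0.0005,0,0,0],[0.9,-0.0015,0.125,-0.0005,0,0,0],[0.9,-0.0015,0.125,-0.0005,0,0,0],[0.9,-0.0015,0.125,-0.0005,0,0,0],[0.9,-0.0015,0.125,-0.0005,0,0,0]],
  ],
)

```text
clock: 29.4
eef_pos: [0.474, 0.1073, 0.007]
tcp_rot: [0.597, -0.596, 0.38, -0.38]
contact_force: [-1.6, 0.1, 6.5]
gripper_width: 0.572
```

Run:
```python
from meas import *
s=manip.state();print(s["eef_pos"],s["gripper_width"],s["contact_force"])
go((.578,-.2288,.13),np.radians(92.4))
```

```text
[0.474      0.10725391 0.00696155] 0.5718392890217431 [-1.62184343  0.11667908  6.51881528]
opt 92.4 shift [ 0.3486 -0.1229 -0.0478] turn [ 4.0000e-04 -2.7467e+00  1.2000e-03]
opt 272.4 shift [ 0.3486 -0.1229 -0.0478] turn [-8.000e-04  3.949e-01  3.000e-04]
```

Grip is 49 mm, which matches the ring. I'll place it with the jaws on the pad's diagonal, so the gripper linkage stays clear of the bottle and block.

send_rows(
  moves=[
    [[0.9,0,-0.03,0,0,0,0],[0.9,0,-0.08,0,0,0,0],[0.9,0.02,-0.123,-0.003,0,0.05,0],[0.9,0.06,-0.123,-0.008,0,0.18,0],[0.9,0.1,-0.123,-0.014,0,0.32,0],[0.9,0.14,-0.123,-0.019,0,0.46,0],[0.9,0.18,-0.123,-0.025,0,0.6,0],[0.9,0.22,-0.123,-0.03,0,0.74,0],[0.9,0.26,-0.123,-0.036,0,0.88,0],[0.9,0.3,-0.123,-0.041,0,1.02,0],[0.9,0.33,-0.123,-0.045,0,1.12,0],[0.9,0.3485,-0.123,-0.048,0,1.18,0],[0.9,0.3485,-0.123,-0.048,0,1.18,0],[0.9,0.3485,-0.123,-0.048,0,1.18,0],[0.9,0.3485,-0.123,-0.048,0,1.18,0]],
  ],
)

```text
clock: 31.28
eef_pos: [0.5772, -0.2276, 0.1291]
tcp_rot: [0.285, -0.285, 0.647, -0.647]
contact_force: [0.6, 1.1, -1.4]
gripper_width: 0.572
```

Run:
```python
from meas import *
for n in("scene","top"):
    p=vision.get_image(n);x,y=proj(p,(.55,-.26,.07)).astype(int)
    cv2.imwrite(f"pics/h4_{n}.png",cv2.resize(p["pixels"][y-80:y+80,x-105:x+105],None,fx=3.5,fy=3.5,interpolation=cv2.INTER_CUBIC)[:,:,::-1])
s=manip.state();print(s["eef_pos"],s["gripper_width"],s["contact_force"],s["joints"])
go((.578,-.2288,.015),np.radians(47.4))
```

```text
[ 0.57738906 -0.2279136   0.12936904] 0.5684318877769593 [-0.10963118  0.04887893 -1.80835026] [-5.66927252e-01  3.83940787e-01  1.56952248e+00  8.38457353e-05
  1.18826387e+00  1.74570045e+00]
opt 47.4 shift [0.0002 0.1144 0.0011] turn [-1.0000e-04 -3.1399e+00 -2.0000e-04]
opt 227.4 shift [0.0002 0.1144 0.0011] turn [ 0.0001  0.0016 -0.0001]
```

View pics/h4_scene.png

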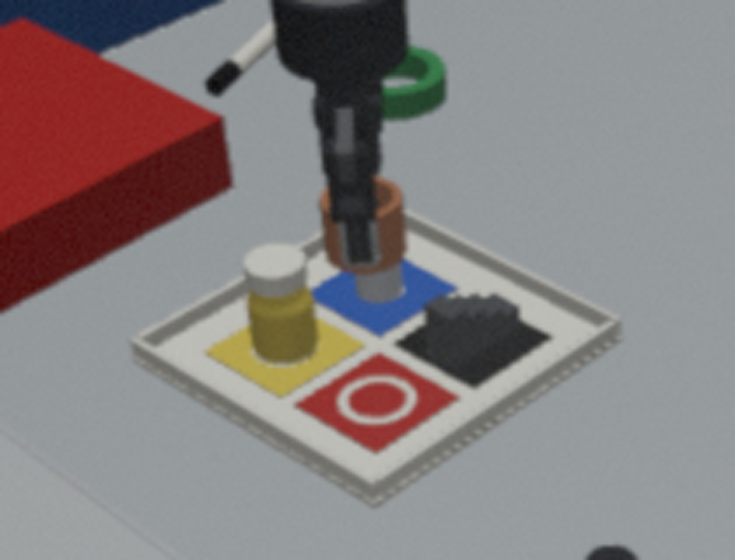

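send_rows(
  moves=[
    [[0.9,0,0.04,0.0005,0,0,0],[0.9,0,0.08,0.0005,0,0,0],[0.9,0,0.1,0.0005,0,0,0],[0.9,0,0.107,0.0005,0,0,0],[0.9,0,0.112,0.0005,0,0,0],[0.9,0,0.115,0.0005,0,0,0],[0.9,0,0.115,0.0005,0,0,0],[0.9,0,0.115,0.0005,0,0,0],[0.4,0,0.115,0.0005,0,0,0],[0.3,0,0.115,0.0005,0,0,0],[0.2,0,0.115,0.0005,0,0,0],[0.2,0,0.115,0.0005,0,0,0],[0.2,0,0.09,0.0005,0,0,0],[0.2,0,0.04,0.0005,0,0,0],[0.2,0,-0.02,0.0005,0,0,0],[0.2,0,-0.05,0.0005,0,0,0],[0.2,0,-0.05,0.0005,0,0,0]],
  ],
)

```text
clock: 33.5
eef_pos: [0.5796, -0.2302, 0.183]
tcp_rot: [-0.286, 0.283, -0.645, 0.649]
contact_force: [-0.8, 0.2, 0.8]
gripper_width: 0.796
```

Run:
```python
from meas import *
s=manip.state();print(s["eef_pos"],s["gripper_width"],s["contact_force"],s["joints"])
go((.42,.05,.2),np.radians(47.4))
```

```text
[ 0.5796173  -0.23023001  0.18301593] 0.7957230245054082 [-0.82879364  0.21203611  0.76204934] [-5.68114490e-01  3.26414839e-01  1.52905563e+00 -1.75487307e-05
  1.27936845e+00  1.74581923e+00]
opt 47.4 shift [-0.0984 -0.0189 -0.307 ] turn [-1.8000e-03 -3.1412e+00  1.0400e-02]
opt 227.4 shift [-0.0984 -0.0189 -0.307 ] turn [-0.0067  0.0004 -0.0012]
```

Retreat clear of the tray for the last checks.

send_rows(
  moves=[
    [[0.2,-0.018,-0.019,-0.055,0,0,0],[0.2,-0.035,-0.019,-0.11,0,0,0],[0.2,-0.053,-0.019,-0.165,0,0,0],[0.2,-0.07,-0.019,-0.22,0,0,0],[0.2,-0.088,-0.019,-0.275,0,0,0],[0.2,-0.098,-0.019,-0.307,0,0,0],[0.2,-0.098,-0.019,-0.307,0,0,0],[0.2,-0.098,-0.019,-0.307,0,0,0]],
  ],
)

```text
clock: 34.5
eef_pos: [0.418, 0.0505, 0.1976]
tcp_rot: [0.284, -0.285, 0.647, -0.647]
contact_force: [-0.0, -0.2, -0.1]
gripper_width: 0.799
```

Run:
```python
from meas import *
for n in("scene","top"):
    p=vision.get_image(n);x,y=proj(p,(.53,-.27,.03)).astype(int)
    cv2.imwrite(f"pics/w4_{n}.png",cv2.resize(p["pixels"][y-60:y+60,x-80:x+80],None,fx=4.5,fy=4.5,interpolation=cv2.INTER_CUBIC)[:,:,::-1])
    cv2.imwrite(f"pics/f_{n}.png",p["pixels"][:,:,::-1])
    w=cloud(p)
    print(n,"bottle",circ(blob(w,(.5817,-.3166),.035,.068,.085),16),"probe",circ(blob(w,(.494,-.3204),.03,.052,.0605),16))
    print("  ring",circ(blob(w,(.578,-.2288),.035,.041,.056),25),"orange",circ(blob(w,(.457,.36),.04,.045,.053),16),"brass",wedge(w,(.567,.347)),pads(p))
```

```text
scene bottle ((582.9, -315.2), 22.8, array([ 583.6, -311.4]), 191) probe ((496.2, -317.5), 16.5, array([ 497.2, -316.5]), 80)
  ring ((579.4, -227.6), 28.1, array([ 578.7, -225.8]), 171) orange ((455.4, 362.0), 17.1, array([457.7, 363.6]), 173) brass (array([0.56592358, 0.35081866]), (67.5, 30.3), np.float64(-105.33673095703125), array([0.55972019, 0.32860057])) {'red': (578.7, -228.7, 72.0, 72.6, 2.98), 'yellow': (582.5, -316.3, 71.0, 72.2, 3.22), 'blue': (494.5, -320.7, 71.2, 72.3, 3.99), 'black': (497.3, -218.5, 58.4, 81.6, 53.82)}
top bottle ((581.0, -315.5), 20.5, array([ 580.2, -314.3]), 388) probe ((494.4, -320.0), 16.1, array([ 493.8, -319. ]), 208)
  ring ((577.0, -226.8), 25.2, array([ 576.6, -226.9]), 255) orange ((454.6, 362.0), 16.1, array([454.2, 361. ]), 175) brass (array([0.56422662, 0.35019757]), (64.6, 24.9), np.float64(-105.95230865478516), array([0.55813009, 0.32824792])) {'red': (577.4, -229.0, 74.4, 75.0, 2.53), 'yellow': (581.0, -316.7, 75.0, 75.4, 2.66), 'blue': (493.4, -320.7, 74.4, 75.2, 2.44), 'black': (489.1, -207.9, 71.7, 26.4, 0.76)}
```

View pics/w4_scene.png

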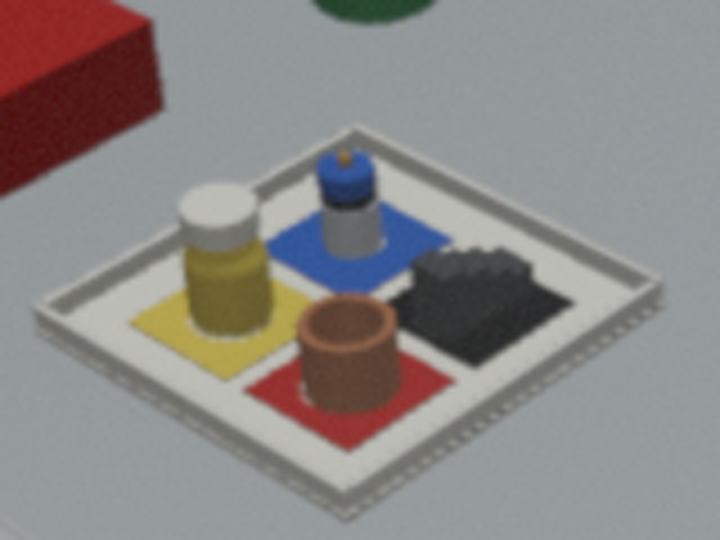

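View pics/w4_top.png

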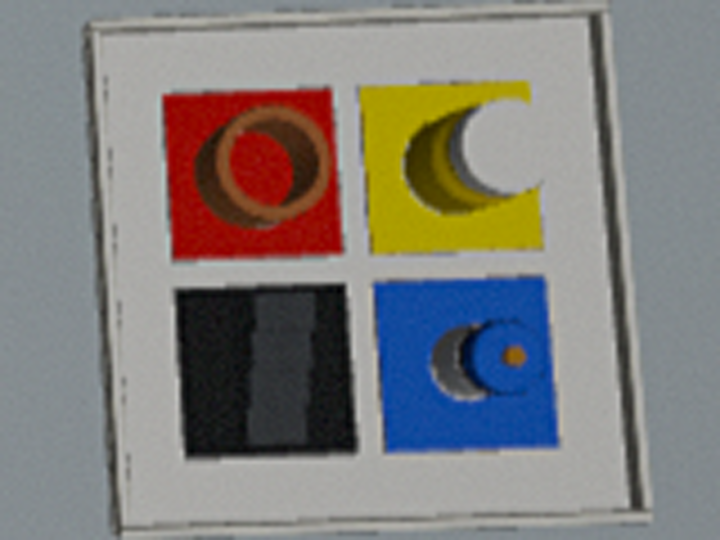

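View pics/f_scene.png

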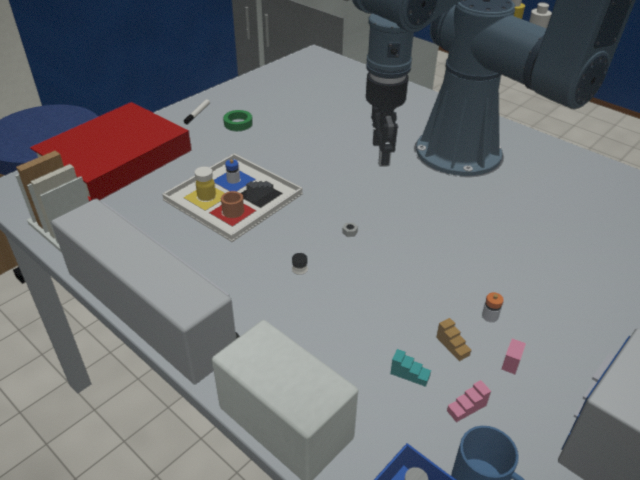

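All four pieces stand upright on their pads. The ring is within 1–2 mm, and the brass block and orange probe are unmoved. Handing in.

```bash
python3 -c "
from cell import manip
print(manip.finish_job(), manip.state()['clock'])"
```

```text
the job is handed in; nothing more can be done
the job is handed in; nothing more can be done
```

All four pieces of the kit are in the tray, each upright on its own pad, and the job is handed in. I packed them in the order given: steel step block, blue probe, yellow bottle, copper ring. The steel block lies along the printed oblong. Packing took about 35 s of the 104 s allowed.

- **Centring:** in the last pictures the probe and bottle caps are within about 1 mm of their pad centres in the top view, and the ring is about 2 mm off. The steel block is about 1–2 mm off, measured once just after placing it.
- **Other kit:** the brass block and orange probe still stand where they were, within 1 mm. The gripper was clear of everything.
- **Disagreements:** the two cameras differ by up to 2–3 mm on these positions. The scene view's edge fits are noisier, so I trusted the top view more. Side faces and stray edge readings blur the steel block's width fit, so its offset is the least certain.

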